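# Take an order tag off its hooked peg and stand it in the counter block

### The arm

A 6-joint arm with a two-finger parallel gripper is mounted at the origin on a cart in front of the work surface, level with it; the furniture and walls round the work are solid. World frame = base frame: x ahead of the robot, y to its left, z up, the work surface at z = 0. Lengths are in m, angles in rad, forces in N, time in s.
With the tool pointing down it reaches from about 0.275 to 0.825 m from the base axis. Payload 4.9 kg.
Tool frame: the origin (TCP) lies midway between the tips of the shut fingers; the grasp point (between the pads) lies 19 mm behind it (bot.grip_depth is the distance from the TCP to the grasp point, in m); z points along the fingers, y is the line along which they close (so a half turn about z gives the same grasp; the last joint's range is limited). The gripper opens to 85 mm and grips with 20 to 120 N. Pads are 22 mm wide; open, the fingers measure 114 mm over their backs; the gripper's body (76 mm by 85 mm) begins 54 mm behind the grasp point. The pads swing forward as they close: fully open they stand 13 mm farther back than shut.
Start: joints at [1.132, 0.326, -0.193, 1.052, 0, 1.437], TCP at [0.165, 0.525, 0.204] pointing down, gripper open.
Joint ranges: [-2.65, 2.65], [-0.97, 1.79], [-1.3, 1.35], [-1.93, 2.1], [-1.47, 1.37], [-3.14, 3.14]. Speed limits (rad/s): [2.57, 2.57, 3.14, 3.14, 3.14, 3.14].

### API

Orientations are given as a unit quaternion [w, x, y, z].
In Python, from cell import bot gives the robot as it stands. Calls block until the motion is done:
- bot.move_pose(position, orientation): joint-space move of the TCP to a pose.
- bot.move_linear(position, speed=0.15, rotation=None, until_force=None): straight line of the TCP; rotation=None keeps the orientation; speed is the mean speed in m/s. With until_force (N) it stops when the force on the tool has changed by that much, and returns True; else False.
- bot.goto_joints(angles): joint-space move.
- bot.set_gripper(opening, grasp_force=None): opening from 0.0 (shut) to 1.0 (fully open); grasp_force is the grip in N (None keeps the last); returns when the fingers have stopped.
- bot.wait(seconds).
- bot.solve_ik(position, orientation): joint angles nearest the present ones, or None.
- bot.camera(name): name is "scene" or "top"; returns the picture (420x560x3 uint8, red, green, blue); there is no depth.
- bot.calibration(name): a dict with "mtx" (3x3 intrinsics, pixels), "extrinsics" (4x4, takes a point from world to camera coordinates). Camera axes: x right, y down, z forward; pixel columns grow to the right and rows downward; lengths in m; the calibration is good to about 2 mm. A picture is of the moment at which its call begins. calibration takes no time and is no camera call.
A pose or a line that the arm cannot do raises bot.PlanningError and nothing moves.
- bot.close_job(): hands the job in; it is judged then, once.
Trained networks look in the newest picture that a camera, given by its name, has taken for a name from the list of things; names that differ only in an ending like _2 or _b are one class to them, and where a whole thing is asked for, a point or a joint stands for the part that bears it (a point fixed in the world has none). Each returns a list of dicts, best first, with "confidence" (0 to 1); they miss things now and then, are a little off and sometimes report something else, mostly with a low value. They report only what shows in the picture. A call takes as long as a camera call. They do not tell look-alikes from the thing itself.
- bot.search_frame(camera, thing): "bbox" ([left, top, width, height] in pixels, round what is visible of it).
Readings, each from a call of its own:
- bot.read_clock(): time.
- bot.read_joint_positions(): joint angles.
- bot.read_joint_vel(): joint speeds.
- bot.read_joint_efforts(): joint torques, N m.
- bot.read_position(): TCP position.
- bot.read_tool_rot(): TCP orientation.
- bot.read_ft_force(): force on the tool from outside, world axes, zero at the start.
- bot.read_moment(): the same for the moment, N m.
- bot.read_gripper_width(): opening from 0.0 (shut) to 1.0 (fully open).
- bot.read_finger_force(): force on a finger pad.
Only numpy, scipy, OpenCV 4.12 (cv2) and the standard library are available. Lean on these libraries where they do the work, as an engineer would, in place of code of your own. Each camera call takes 0.05 s, during which the arm holds its last target. There are 200 camera calls.

### The job

Take the square-ended order tag off its peg on the tag stand: feel your way, lifting its top end over the peg's upturned tip as you slide it off towards the open end of the peg, with a light touch that never strains the springy peg. Then stand it, hole end up, in the slot of the wooden block, lowering it all the way to the slot's floor before you let go. Leave the round-ended tag hanging on its peg and leave the other things where they are.

Things in the scene. Friction and masses are not known exactly. Their poses are not given: they have to be found in the camera images.
- square_tag: White plastic order tag, an upright plate 44 mm wide (y), 89.5 high (z), 5 thick (x), square lower end, about 50 g, hung on one of the two pegs by the upper edge of its hole, 20 to 26 in front of the board. Origin: centre of the hole, which runs along x, 13 wide (y) x 15 high (z). The plate reaches 17.5 above and 72 below it. Its side edges are free to be gripped across the 44, fingers either side of the peg.
- square_tag_foot (a point): Middle of the square tag's lower end, 72 mm below the hole's centre; axes as the tag's.
- round_tag: The other tag, alike but for its half-round lower end, on the other peg; it stays there. Origin at its hole's centre.
- tag_stand: Fixed counter-top stand: upright wooden board 220 mm wide (y), 12 thick, top at z = 204, on a steel foot 10 high reaching 67 in front of the board. Origin at counter level under the middle of the board's front face; x points into the board. Two round wire pegs, 5 in diameter, stick out along -x at y = +55 and -55, axis at z = 190: first level, then a straight upturned tip 25 long (axis).
- peg_l_root (a point): Where the peg at the stand's y = +55 leaves the board (on its axis; stand's axes). The pegs are unlike and worn, and this is not reported: the bend is 40 to 70 mm from the board, the tip rises at 36 to 48 degrees to 14.5 to 19 above the level part, its end is 56 to 91 from the board. On the level part the hole has only 10 of play up and down, so the tag cannot be drawn straight off.
- peg_r_root (a point): The same on the peg at y = -55. The tag must climb along the tip as it moves out, with 2 to 5 mm of play there: feel the way; if pulling out meets resistance, lift; if the hole's lower edge pushes up on the wire, stop lifting and go out. Pegs give springily up and down, 5 to 8 N per mm at the tip; over 7 N between tag and stand strains the peg.
- tag_block: Fixed wooden block 56 mm (x) x 90 (y) x 38 high with one slot in its top, open upward: 16 wide (x) x 52 long (y) x 32 deep, mouth bevelled 2. Origin under its centre on the counter.
- slot_floor (a point): Middle of the slot's floor, 6 mm above the counter; x across the slot, y along it, z up. The tag stands in it with its 44 mm width along y, either way round.
- shaker_a: Glass shaker with a steel cap, 73 mm across, 119 high; bystander, origin under its centre.
- dip_a: White dip cup with a pale lid, 69 mm across, 34 high; bystander, origin under its centre.
- dip_b: Red dip cup with a pale lid, 69 mm across, 34 high; bystander, origin under its centre.
- can_a: Drinks can, 66 mm across, 115 high; bystander, origin under its centre.
Not all that is in view belongs to the job. Leave any green look-alike of the square_tag alone.

How it is judged:
By the outcome, as a careful person would: the job done as asked, in the order asked, and still so for the second after the job is handed in, with the robot touching nothing.
It also fails if it takes over 72 s, if anything falls off the work surface, if the arm or the gripper's body presses on something with over 40 N, if the wrist force passes 120 N, or if a joint passes its speed limit or range.

## Working session

There is one attempt and no reset: what is moved stays moved. The work goes in short steps, each a Python script; the robot and the scene stay as the last script left them, time stands still between calls to the robot, and variables do not carry over. Pictures are saved under pics/ and viewed, at most 10 in all, crops included, and the job is handed in when it is done.

```bash
mkdir -p pics; ls
python3 - <<'E'
from cell import bot
import cv2,numpy as np
for n in("scene","top"):
    im=bot.camera(n); cv2.imwrite(f"pics/{n}0.png",im[:,:,::-1])
    c=bot.calibration(n); print(n,np.round(c["mtx"],1).tolist(),np.round(c["extrinsics"],4).tolist())
    for t in("square_tag","round_tag","tag_stand","tag_block","peg_l_root","slot_floor"):
        try: print(t,[(np.round(d["bbox"],1).tolist(),round(d["confidence"],2)) for d in bot.search_frame(n,t)[:4]])
        except Exception as e: print(t,e)
print(bot.read_tool_rot(),bot.read_clock())
E
```

```text
pics
scene [[521.1, 0.0, 276.9], [0.0, 521.1, 210.6], [0.0, 0.0, 1.0]] [[0.5987, -0.8008, -0.0168, -0.3872], [-0.3774, -0.2635, -0.8878, 0.2867], [0.7065, 0.5378, -0.46, 1.1099], [0.0, 0.0, 0.0, 1.0]]
square_tag [([216.1, 153.5, 13.0, 32.5], 0.87), ([196.4, 207.4, 17.6, 31.4], 0.85)]
round_tag [([250.5, 161.8, 12.5, 28.0], 0.75)]
tag_stand [([211.5, 151.8, 71.1, 81.7], 0.97)]
tag_block []
peg_l_root [([210.4, 151.5, 71.5, 86.0], 0.91)]
slot_floor [([286.2, 251.0, 41.1, 37.8], 0.97), ([210.5, 152.0, 70.2, 80.9], 0.71)]
top [[518.1, 0.0, 285.0], [0.0, 518.1, 209.0], [0.0, 0.0, 1.0]] [[0.1283, -0.9917, 0.0084, -0.1557], [-0.9285, -0.1231, -0.3504, 0.5437], [0.3485, 0.0372, -0.9366, 1.6724], [0.0, 0.0, 0.0, 1.0]]
square_tag [([208.3, 175.0, 15.1, 15.8], 0.59), ([214.6, 225.7, 12.6, 8.0], 0.53)]
round_tag [([238.9, 177.1, 15.1, 12.9], 0.49)]
tag_stand [([199.4, 165.2, 70.5, 47.9], 0.82)]
tag_block [([306.8, 230.6, 28.5, 21.3], 0.75)]
peg_l_root [([197.5, 166.0, 68.0, 49.0], 0.88)]
slot_floor [([305.5, 230.0, 27.4, 23.0], 0.75), ([208.3, 175.3, 14.9, 17.3], 0.32), ([197.1, 166.0, 71.1, 47.4], 0.18)]
[-6.74114209e-06  1.51816702e-01  9.88408665e-01 -8.38929289e-06] 0.7
```

Run:
```python
import cv2,numpy as np
a=cv2.imread("pics/scene0.png");b=cv2.imread("pics/top0.png")
cv2.imwrite("pics/v1.png",cv2.resize(a[130:310,170:410],(800,600),interpolation=cv2.INTER_CUBIC))
cv2.imwrite("pics/v2.png",cv2.resize(b[150:285,180:360],(800,600),interpolation=cv2.INTER_CUBIC))
```

```text
(no output)
```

View pics/v1.png

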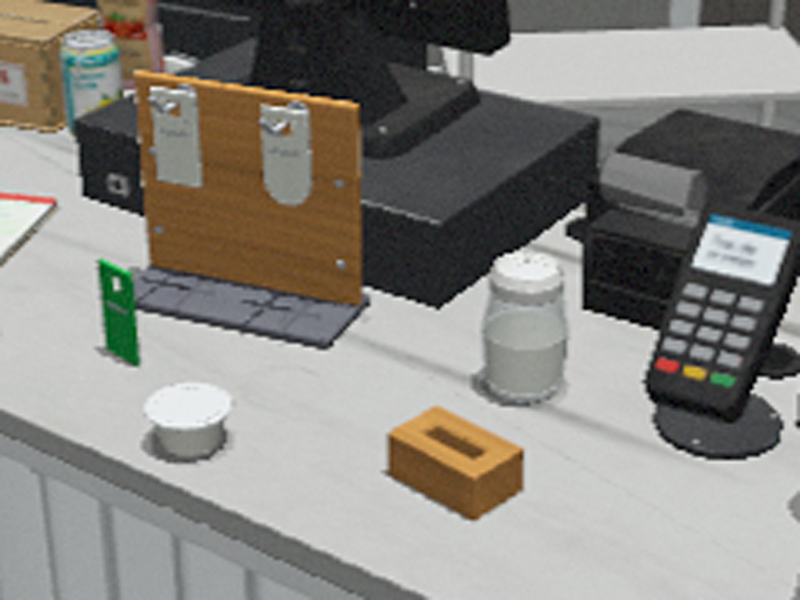

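View pics/v2.png

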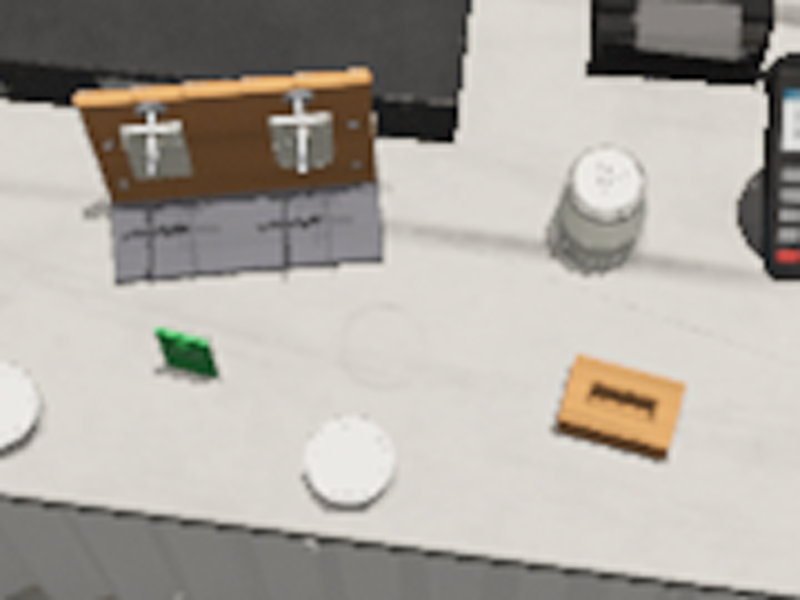

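View pics/scene0.png

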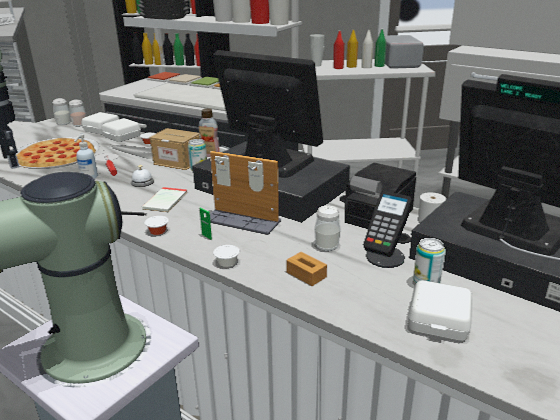

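The square tag hangs on the left peg (v1 about (178,135)) and the round one on the right. The block is at v1 about (455,447). The green look-alike is standing free. Next I'll fit the stand and block poses.

```bash
cat > fit.py <<'E'
import numpy as np
from scipy.optimize import least_squares
from cell import bot
C={n:bot.calibration(n) for n in("scene","top")}
off={"scene":((170,130),240/800),"top":((180,150),180/800)}
def proj(n,P):
    E=C[n]["extrinsics"];q=(np.asarray(P)@E[:3,:3].T+E[:3,3])@C[n]["mtx"].T
    return q[:,:2]/q[:,2:]
def world(p,P):
    c,s=np.cos(p[2]),np.sin(p[2]);P=np.asarray(P,float)
    return np.c_[p[0]+c*P[:,0]-s*P[:,1],p[1]+s*P[:,0]+c*P[:,1],P[:,2]]
def fit(obs,p0):
    def f(p):
        return np.concatenate([(proj(n,world(p,[a for a,_ in o]))-(np.array([b for _,b in o])*off[n][1]+off[n][0])).ravel() for n,o in obs.items()])
    r=least_squares(f,p0,loss="soft_l1");return r.x,f(r.x).reshape(-1,2)
E
python3 - <<'E'
from fit import *
t,w=.204,.11
S={"scene":[((0,w,t),(136,73)),((0,-w,t),(360,103)),((0,-w,.01),(360,300)),((0,w,.01),(148,268))],
"top":[((0,w,t),(80,106)),((0,-w,t),(373,80)),((0,w,.01),(112,207)),((0,-w,.01),(378,181))]}
p,r=fit(S,[.7,.2,0]);print("stand",p.round(4));print(r.round(1).tolist())
a,b,h=.028,.045,.038
B={"scene":[((-a,b,h),(389,438)),((a,b,h),(437,407)),((a,-b,h),(522,455)),((-a,-b,h),(474,487))],
"top":[((a,b,h),(578,355)),((a,-b,h),(685,382)),((-a,-b,h),(665,452)),((-a,b,h),(558,425))]}
q,r=fit(B,[.6,-.1,-.2]);print("block",q.round(4));print(r.round(1).tolist())
np.save("poses.npy",[p,q])
h=np.array([[-.023,.055,.185]])
for n in C:
  for nm,P in dict(hole=h,tl=h+[0,.022,.0175],tr=h+[0,-.022,.0175],bl=h+[0,.022,-.072],br=h+[0,-.022,-.072]).items():
    print(n,nm,((proj(n,world(p,P))-off[n][0])/off[n][1]).round(0))
E
```

```text
stand [0.6288 0.1058 0.2391]
[[-0.9, -0.8], [-0.3, -0.1], [0.7, 0.9], [0.1, -1.6], [-0.6, 0.5], [0.2, -0.1], [0.2, -0.1], [0.7, -0.2]]
block [ 0.4792 -0.2186 -0.1531]
[[-0.9, -1.7], [-0.2, -0.8], [0.5, -1.9], [-0.1, -2.4], [0.0, 0.7], [0.9, 1.6], [1.5, 0.8], [0.3, -0.2]]
scene hole [[176. 107.]]
scene tl [[153.  85.]]
scene tr [[197.  92.]]
scene bl [[160. 178.]]
scene br [[203. 185.]]
top hole [[157. 140.]]
top tl [[124. 133.]]
top tr [[184. 127.]]
top bl [[139. 180.]]
top br [[196. 174.]]
```

```bash
cat > comp.py <<'E'
from fit import *
import cv2,sys
def tag(d):return [(d,.077,.2025),(d,.033,.2025),(d,.033,.113),(d,.077,.113)]
blk=[(-.028,.045,.038),(.028,.045,.038),(.028,-.045,.038),(-.028,-.045,.038)]
slot=[(-.008,.026,.038),(.008,.026,.038),(.008,-.026,.038),(-.008,-.026,.038)]
board=[(0,.11,.204),(0,-.11,.204),(0,-.11,.01),(0,.11,.01)]
P=np.load("poses.npy")
pan=[]
for n,x0,y0,w,h,k in(("scene",205,148,50,37.5,0),("top",200,165,50,37.5,0),("scene",280,248,50,37.5,1),("top",298,226,44,33,1)):
    im=np.mean([bot.camera(n).astype(float) for _ in range(4)],0)
    s=400/w
    A=np.float32([[s,0,-s*x0],[0,s,-s*y0]])
    o=cv2.warpAffine(im.clip(0,255).astype(np.uint8)[:,:,::-1],A,(400,300),flags=cv2.INTER_CUBIC)
    for L,c in(((tag(-.023),(0,0,255)),(board,(255,0,0))) if k==0 else ((blk,(0,0,255)),(slot,(255,0,0)))):
        q=(proj(n,world(P[k],L))-[x0,y0])*s
        cv2.polylines(o,[q.round().astype(np.int32)],True,c,1)
    pan.append(o)
cv2.imwrite(sys.argv[1],np.vstack([np.hstack(pan[:2]),np.hstack(pan[2:])]))
E
python3 comp.py pics/c1.png
```

```text
(no output)
```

View pics/c1.png

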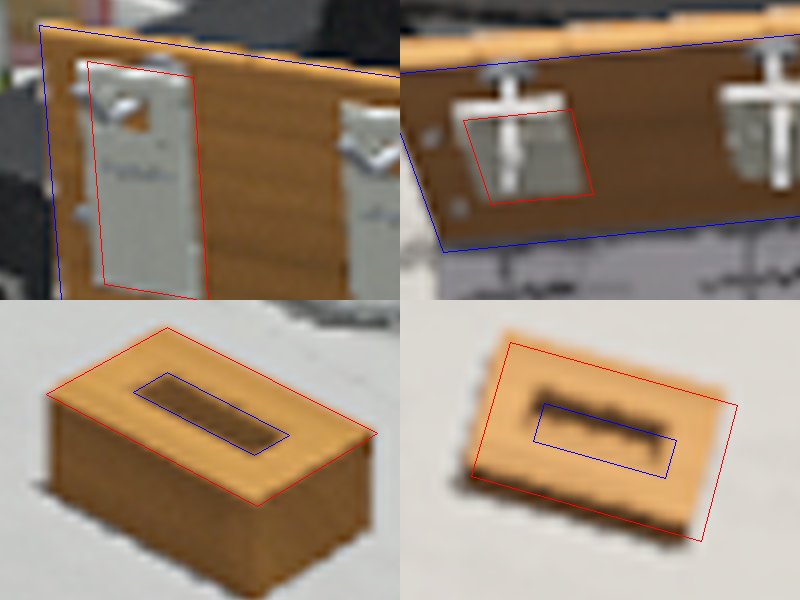

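Run:
```python
from fit import *
off.update({"scene":((0,0),1),"top":((0,0),1)})
def px(n,x0,y0,s,L,dx,dy):return [((u-dx)/s+x0,(v-dy)/s+y0) for u,v in L]
blk=[(-.028,.045,.038),(.028,.045,.038),(.028,-.045,.038),(-.028,-.045,.038)]
os=px(0,280,248,8,[(48,394),(167,328),(376,432),(256,505)],0,300)
ot=px(0,298,226,400/44,[(468,470),(505,330),(727,388),(690,527)],400,300)
B={"scene":list(zip(blk,os)),"top":list(zip(blk,ot))}
P=np.load("poses.npy")
tag=[(-.023,.077,.2025),(-.023,.033,.2025),(-.023,.033,.113),(-.023,.077,.113)]
T={"scene":list(zip(tag,px(0,205,148,8,[(77,62),(187,70),(203,297),(97,283)],0,0))),
"top":list(zip(tag,px(0,200,165,8,[(455,101),(560,94),(585,190),(485,196)],400,0)))}
for nm,O,p0 in(("block",B,P[1]),("tag",T,P[0])):
  for k in(("scene","top"),("scene",),("top",)):
    p,r=fit({n:O[n] for n in k},p0)
    print(nm,k,p.round(4),"tagctr",world(p,[(-.023,.055,.185)])[0].round(4) if nm=="tag" else "",r.round(1).tolist() if len(k)>1 else "")
print(world(P[0],[(-.023,.055,.185)]))
```

```text
block ('scene', 'top') [ 0.482  -0.2166 -0.1478] tagctr  [[-0.2, -0.7], [-0.1, -0.9], [0.1, -0.8], [0.1, -0.8], [-0.1, -0.1], [0.0, 0.5], [0.6, 0.9], [0.7, 0.6]]
block ('scene',) [ 0.4791 -0.2187 -0.1544] tagctr  
block ('top',) [ 0.4836 -0.2154 -0.1362] tagctr  
tag ('scene', 'top') [0.6322 0.1111 0.253 ] tagctr [0.5962 0.1585 0.185 ] [[0.6, -0.7], [0.3, 0.1], [0.0, -0.2], [0.2, -0.6], [-0.2, 1.5], [0.1, 0.9], [-0.2, -0.5], [-0.5, 0.2]]
tag ('scene',) [0.6331 0.1128 0.3252] tagctr [0.5938 0.1575 0.185 ] 
tag ('top',) [0.6317 0.1089 0.2013] tagctr [0.5982 0.1582 0.185 ] 
[[0.59342381 0.15378548 0.185     ]]
```

```bash
cat > h.py <<'E'
import numpy as np
from cell import bot
def Q(psi): a=np.pi/2+psi/2; return [0,float(np.cos(a)),float(np.sin(a)),0]
PSI=.243; TAG=np.array([.596,.1583])
ex=np.array([np.cos(PSI),np.sin(PSI)]); ey=np.array([-ex[1],ex[0]])
E
python3 - <<'E'
from h import *
bot.set_gripper(1.0)
bot.move_pose([*TAG,.30],Q(PSI))
bot.move_linear([*TAG,.225],speed=.1)
print(bot.read_position(),bot.read_joint_positions().round(2),bot.read_ft_force().round(2),bot.read_clock())
from fit import proj
import cv2
p=[]
# finger tip points at open: y=+-.0425, z tip back 13mm
F=[[*(TAG+s*.0425*ey+d*.011*ex),.238] for s in(1,-1) for d in(-1,1)]
for n,x0,y0,w in(("scene",180,100,80),("top",180,110,80)):
    im=bot.camera(n)[:,:,::-1];s=400/w
    o=cv2.warpAffine(im,np.float32([[s,0,-s*x0],[0,s,-s*y0]]),(400,480),flags=cv2.INTER_CUBIC)
    for q in (proj(n,F)-[x0,y0])*s: cv2.circle(o,tuple(int(round(v)) for v in q),2,(0,0,255),-1)
    p.append(o)
cv2.imwrite("pics/g1.png",np.hstack(p))
E
```

```text
[0.59643635 0.1584596  0.22570069] [ 0.14  0.44  0.03  1.16  0.   -0.1 ] [ 0.81 -0.09  0.02] 4.675
```

View pics/g1.png

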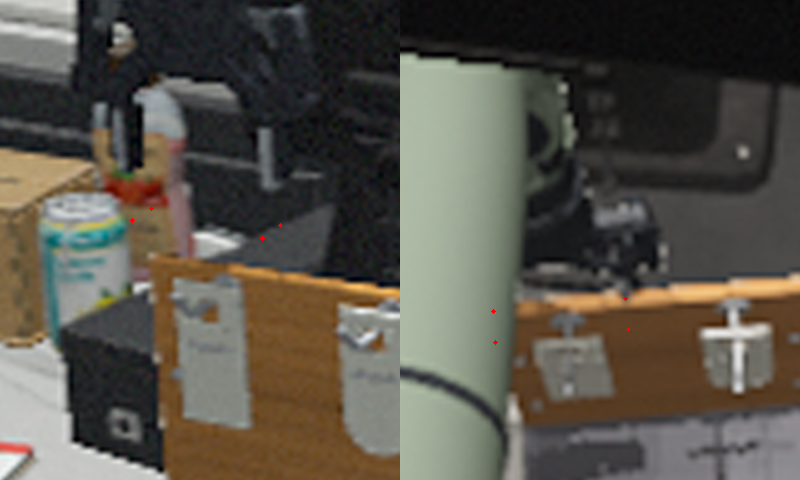

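The gripper straddles the tag laterally, but the fingertips look higher than I predicted. I'll descend under force guard and look again.

```bash
cat > pic.py <<'E'
from h import *
from fit import proj
import cv2
def pic(name,F=None,wins=(("scene",180,100,80),("top",180,110,80))):
    p=[]
    for n,x0,y0,w in wins:
        im=bot.camera(n)[:,:,::-1];s=400/w
        o=cv2.warpAffine(im,np.float32([[s,0,-s*x0],[0,s,-s*y0]]),(400,480),flags=cv2.INTER_CUBIC)
        if F is not None:
            for q in (proj(n,F)-[x0,y0])*s: cv2.circle(o,tuple(int(round(v)) for v in q),2,(0,0,255),-1)
        p.append(o)
    cv2.imwrite(name,np.hstack(p))
E
python3 - <<'E'
from h import *
from pic import pic
f0=bot.read_ft_force()
print(bot.move_linear([*TAG,.165],speed=.06,until_force=4))
print(bot.read_position(),(bot.read_ft_force()-f0).round(2),bot.read_clock(),bot.read_gripper_width())
z=bot.read_position()[2]
pic("pics/g2.png",[[*(TAG+s*.0425*ey),z+.013] for s in(1,-1)]+[[*(TAG+s*.0425*ey),z+.032] for s in(1,-1)],(("scene",195,120,60),("top",185,120,80)))
E
```

```text
False
[0.59637395 0.15838351 0.16548674] [-1.63  0.51  0.05] 5.925 0.998889995934732
```

View pics/g2.png

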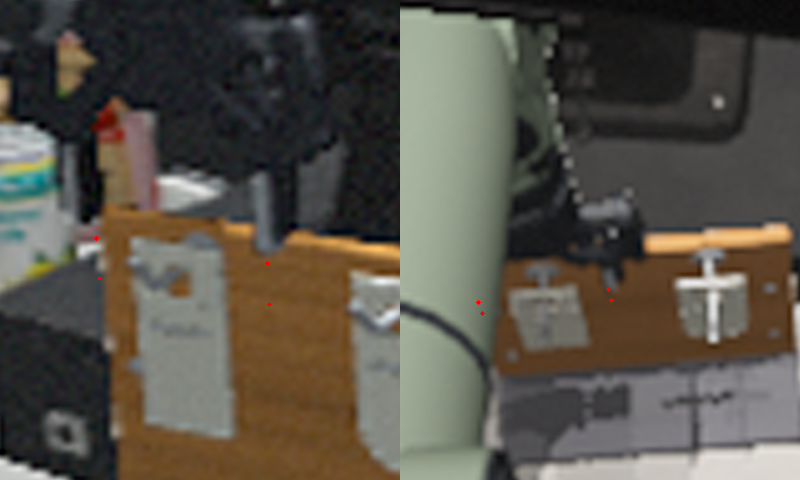

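Laterally the fingers are centred on the tag (midpoint about 170 versus the tag at 172 in the scene crop). The tips are only level with the tag top, so I'll go lower and grip lightly.

Run:
```python
from h import *
from pic import pic
print(bot.move_linear([*TAG,.143],speed=.04,until_force=4))
bot.wait(.3); f0=bot.read_ft_force(); m0=bot.read_moment(); print("free",f0.round(2),m0.round(2),bot.read_position().round(4))
bot.set_gripper(0.0,grasp_force=20)
bot.wait(.3)
f=bot.read_ft_force()
print("grip w",bot.read_gripper_width()*85,bot.read_finger_force(),"df",(f-f0).round(2),(bot.read_moment()-m0).round(2),bot.read_position().round(4),bot.read_clock())
np.save("f0.npy",f0)
pic("pics/g3.png",None,(("scene",195,120,60),("top",185,120,80)))
```

```text
False
free [0.36 0.4  0.81] [-0.02 -0.01  0.03] [0.5962 0.1583 0.1433]
grip w 43.51946568182412 23.533504027873278 df [ 0.07 -0.39  1.36] [-0.03  0.05 -0.07] [0.5961 0.1583 0.1431] 7.7833
```

View pics/g3.png

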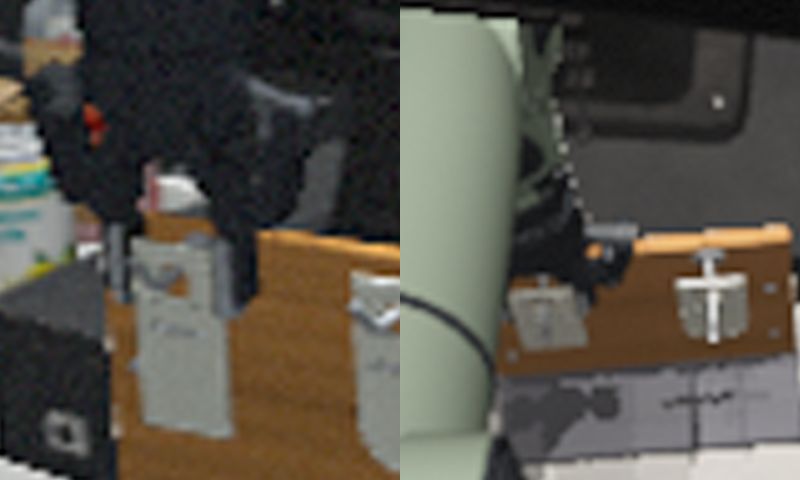

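```bash
cat >> h.py <<'E'
def F(n=4):
    return np.mean([(bot.wait(.02),bot.read_ft_force())[1] for _ in range(n)],0)
def loc(f): return np.array([f[:2]@ex,f[:2]@ey,f[2]])   # inward, left, up
E
python3 - <<'E'
from h import *
t=bot.read_clock();A=np.array([bot.read_ft_force() for _ in range(10)]);print(bot.read_clock()-t,A.std(0).round(2),loc(A.mean(0)).round(2))
for i in range(10):
    t=bot.read_clock()
    p=bot.read_position();p[2]=.1431+.0005*(i+1);p[:2]=TAG
    r=bot.move_linear(p,speed=.02,until_force=2.5)
    f=F();print(r,bot.read_position()[2].round(4),loc(f).round(2),round(bot.read_clock()-t,2))
E
```

```text
0.0 [0. 0. 0.] [-1.24 -0.72  1.75]
False 0.1433 [-0.41 -0.14  0.1 ] 0.32
False 0.144 [ 0.21  0.21 -0.46] 0.32
False 0.1446 [ 0.14 -0.01 -0.51] 0.32
False 0.1451 [ 0.18 -0.11 -0.24] 0.32
False 0.1456 [-0.12  0.26 -0.64] 0.32
False 0.1461 [-0.27  0.05 -0.86] 0.32
False 0.1466 [-0.39 -0.14 -0.83] 0.32
False 0.1471 [ 0.26  0.33 -0.12] 0.32
False 0.1476 [-0.12 -0.13 -0.69] 0.32
False 0.1481 [ 0.11 -0.02 -0.48] 0.32
```

```bash
cat > pull.py <<'E'
from h import *
B=np.array([0,0,-.5])
u,v,z=0.,0.,.1481
def go(u,v,z,s=.015,fl=2.5):
    return bot.move_linear([*(TAG-u*ex+v*ey),z],speed=s,until_force=fl)
def cur():
    p=bot.read_position();return -(p[:2]-TAG)@ex,(p[:2]-TAG)@ey,p[2]
# level part: until upper edge meets the rising tip
while u<.075:
    r=go(.075,v,z)
    u,v_,z_=cur(); f=loc(F(5))-B
    print("lvl",r,round(u*1e3,1),f.round(2))
    if abs(f[1])>1: v+=.001*np.sign(f[1]);go(u,v,z)
    if f[0]+f[2]>1.2 : break
    if np.linalg.norm(f)>4.5: print("stop");raise SystemExit
ub=u; np.save("ub.npy",ub)
E
timeout 60 python3 pull.py; python3 -c "
from h import *
print(bot.read_clock(),bot.read_position(),loc(F(5)))"
```

```text
lvl True 22.7 [0.82 0.05 3.13]
13.2083 [0.57398914 0.15283103 0.14802244] [1.2079928  0.11579387 2.61550324]
```

```bash
cat > climb.py <<'E'
from h import *
B=np.array([0,0,-.5])
def go(u,v,z,s=.015,fl=2.5): return bot.move_linear([*(TAG-u*ex+v*ey),z],speed=s,until_force=fl)
u,v,z=.0227,0.,.1480
for i in range(8):
    z+=.0005;go(u,v,z);f=loc(F(4))-B
    if f[0]+f[2]<.8:break
z+=.0008;go(u,v,z);print("lifted",round(z*1e3,1))
free=0
for i in range(70):
    u+=.0008;z+=.0008*.9
    r=go(u,v,z);f=loc(F(4))-B;fn=.67*f[0]+.74*f[2]
    if i%4==0 or abs(fn)>.9 or abs(f[1])>1: print(i,r,round(u*1e3,1),round(z*1e3,1),f.round(1))
    if np.linalg.norm(f)>5.5: print("stop");break
    if fn>.9: z+=.0004*min(3,fn); go(u,v,z,fl=3); free=0
    elif fn<-.9: z-=.0003*min(3,-fn); go(u,v,z,fl=3); free=0
    else: free+=1
    if abs(f[1])>1.2: v+=.0006*np.sign(f[1])
    if u>.0227+.036 and free>8: break
print(u,v,z,bot.read_position(),bot.read_clock())
E
python3 climb.py
python3 -c "
from pic import pic
pic('pics/g4.png',None,(('scene',195,120,60),('top',185,120,80)))"
```

```text
lifted 150.3
0 False 23.5 151.0 [ 0.2 -0.5 -0. ]
4 False 26.7 153.9 [-0.2 -0.3 -0.2]
8 False 29.9 156.8 [ 0.1 -0.2  0.5]
10 False 31.5 158.2 [0.3 0.  1.1]
12 False 33.1 160.0 [ 0.1 -0.4  1.3]
16 False 36.3 163.3 [-0.2  0.1  0.1]
20 False 39.5 166.2 [-0.4  0.6  0.2]
24 False 42.7 169.1 [ 0.3 -0.5 -0.8]
28 False 45.9 172.0 [0.3 0.3 0. ]
32 False 49.1 174.8 [ 0.3  0.2 -0.2]
36 False 52.3 177.7 [-0.2  0.3  0.1]
40 False 55.5 180.6 [0.3 0.1 0.2]
44 False 58.7 183.5 [-0.1 -0.2 -0.2]
0.05870000000000006 0.0 0.1834711740483299 [0.53902383 0.14418462 0.18349283] 29.2417
```

View pics/g4.png

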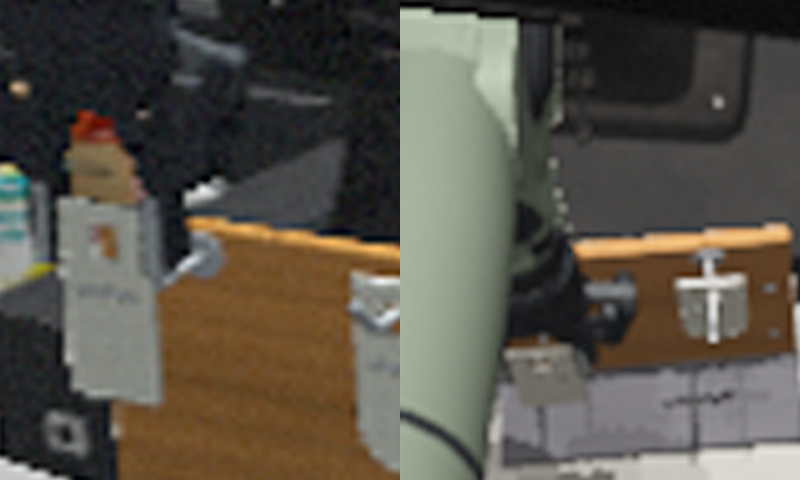

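The tag is clear of the peg: its hole is free and the peg is bare behind it. Next I'll carry it above the slot and compare.

Run:
```python
from h import *
from pic import pic
p=bot.read_position()
bot.move_linear([*(p[:2]-.07*ex),.24],speed=.12)
f=bot.read_position()
bot.move_pose([.482,-.2166,.22],Q(-.148))
bot.move_linear([.482,-.2166,.090],speed=.1)
bot.wait(.2)
print(bot.read_position().round(4),bot.read_tool_rot(),F().round(2),bot.read_gripper_width()*85,bot.read_clock())
pic("pics/g5.png",None,(("scene",280,210,60),("top",290,200,55)))
```

```text
[ 0.4823 -0.2168  0.0905] [ 4.02395273e-04  7.39085586e-02  9.97264917e-01 -2.18872097e-04] [-0.    0.28 -0.63] 43.21854156530162 33.2583
```

View pics/g5.png

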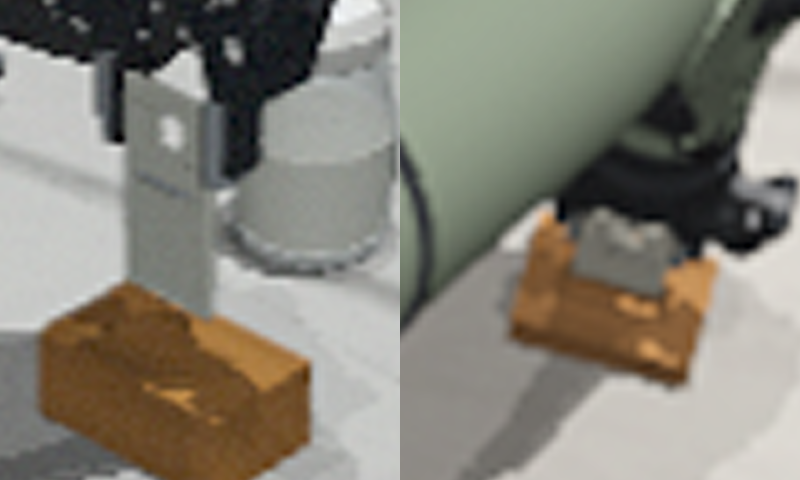

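Run:
```python
from fit import *
off.update({"scene":((0,0),1),"top":((0,0),1)})
z=.0605
a=[(-.0025,.022,z),(-.0025,-.022,z)]
O={"scene":[(a[0],(299.2,252.5)),(a[1],(312.3,258.0))],"top":[(a[0],(313.9,237.4)),(a[1],(326.0,240.6))]}
for k in(("scene","top"),("scene",),("top",)):
    p,r=fit({n:O[n] for n in k},[.482,-.2166,-.148]);print(k,p.round(4),r.round(1).tolist())
```

```text
('scene', 'top') [ 0.4818 -0.2166 -0.1308] [[-0.1, -1.4], [-0.0, -0.6], [0.2, 0.4], [0.6, 0.4]]
('scene',) [ 0.4781 -0.2193 -0.1041] [[-0.2, -0.4], [0.2, 0.4]]
('top',) [ 0.4831 -0.2152 -0.1399] [[-0.2, -0.0], [0.2, 0.0]]
```

Tag and slot agree to about 1 mm in both cameras, so I'll lower under guard.

Run:
```python
from h import *
x,y=.4827,-.2166
for zt,s in((.055,.04),(.028,.015)):
    r=bot.move_linear([x,y,zt],speed=s,until_force=4)
    print(r,bot.read_position().round(4),(F()-[0,.28,-.63]).round(2))
    if r: break
print(bot.read_clock())
```

```text
False [ 0.4829 -0.2167  0.0552] [ 0.09 -0.29  0.1 ]
True [ 0.4828 -0.2166  0.0363] [-0.2  -0.12  5.45]
35.7
```

Contact came at the predicted floor height (TCP 0.036). Now I'll release and withdraw.

Run:
```python
from h import *
from pic import pic
bot.set_gripper(0.85); bot.wait(.3)
bot.move_linear([.4827,-.2166,.16],speed=.08)
bot.move_linear([.40,-.12,.28],speed=.15); bot.wait(.5)
print(bot.read_clock(),F().round(2))
pic("pics/g6.png",None,(("scene",200,140,130),("top",195,150,150)))
```

```text
39.9167 [ 0.03 -0.37  0.1 ]
```

View pics/g6.png

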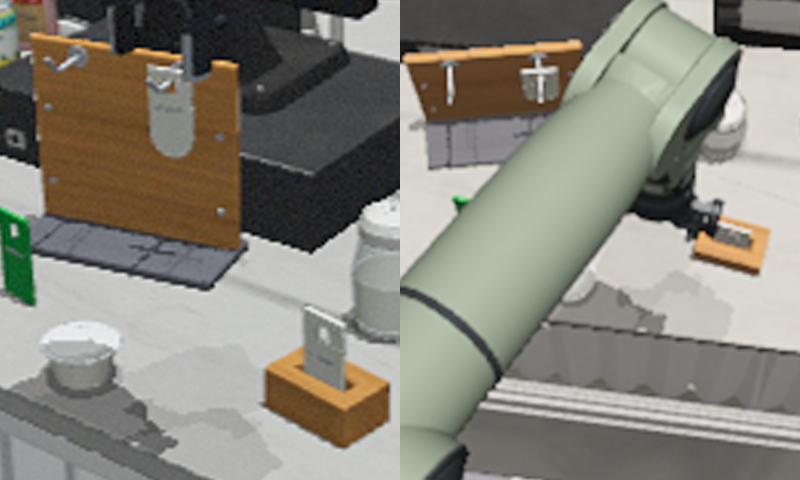

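The tag stands hole end up in the slot (scene crop about (325,345)), the round tag still hangs on its peg, and nothing else has moved.

```bash
python3 -c "
from cell import bot
print(bot.close_job())"
```

```text
the job is handed in; nothing more can be done
None
```

The square tag came off its peg with only light contact (about 3 N measured at most) and now stands hole end up on the slot's floor. The round tag is still on its peg, and the job was handed in at about 40 s.

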